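Load the silhouette gauge with culture dishes

ROBOT

A 6-joint arm with a two-finger parallel gripper is mounted at the origin on the work surface. World frame = base frame: x ahead of the robot, y to its left, z up, the work surface at z = 0. Lengths are in mm, angles in rad, forces in N, time in s.
With the tool pointing down it reaches from about 350 to 875 mm from the base axis. Payload 4.2 kg.
Tool frame: the origin (TCP) lies at the very end of the fingers, on their centre line; the grasp point (between the pads) lies 19 mm behind it; z points along the fingers, y is the line along which they close (so a half turn about z gives the same grasp; the last joint's range is limited). The gripper opens to 85 mm and grips with 20 to 120 N. Pads are 22 mm wide; open, the fingers measure 114 mm over their backs; the gripper's body (76 mm by 85 mm) begins 54 mm behind the grasp point. The pads swing forward as they close: fully open they stand 13 mm farther back than shut.
Start: joints at [1.443, 0.385, 0.008, 0, -1.194, -0.259], TCP at [235.734, 578.817, 231.312] pointing down, gripper open.
Joint ranges: [-3.14, 3.14], [-1.21, 2.06], [-1.07, 1.41], [-3.16, 2.05], [-2.99, -0.16], [-3.1, 3.1]. Speed limits (rad/s): [2.79, 2.79, 3.14, 3.14, 3.14, 3.14].

INTERFACE

Orientations are given as a unit quaternion [x, y, z, w].
In Python, from bench import monitor, get_image, camera_info, job_done gives the robot as it stands.
- The arm moves only by the tool send_rows, never from a script. Its argument "series" is a list of rows, each a list of 3 entries, a list of its own where there are three numbers: the shift along the tool's x, y, z in mm, then the turn, a rotation vector about the tool's x, y, z in rad, then the finger opening in mm, from 0 to 85.4. A call has 1 to 8 rows; each row shifts and turns the commanded pose from where the row before left it, along the tool's axes as they then stand; what a row does not reach is not made up. A row lasts 1/10 s, in which the tool goes at most 50 mm and 8.59 degrees, less where a joint would pass 70% of its speed; a pose out of reach is approached as far as the arm can. A call with a gripper value outside its range is refused whole. The fingers move at their own pace and stop on an object; the grip force is fixed at half the most. Time passes only in rows, so rows that do not move let the fingers close. It gives the time, the measured TCP pose, the force, the opening and the grip force at its end, in the units of the state.
- monitor.read_state(): the state, without advancing time (a new reading comes with each control period).
- get_image(name): name is "scene" or "side" or "wrist"; returns the picture (480x640x3 uint8, red, green, blue); there is no depth.
- camera_info(name): a dict with "intrinsics" (3x3 intrinsics, pixels), "dist_coeffs" ([k1, k2, p1, p2, k3] as OpenCV has them; the pictures are not rectified), "R" (3x3) and "t" (3): a world point X has camera coordinates R X + t. Camera axes: x right, y down, z forward; pixel columns grow to the right and rows downward; lengths in mm; the calibration is good to about 2 mm. A picture is of the moment at which its call begins: read the wrist's pose just before it. camera_info takes no time and is no camera call; for the wrist camera it gives the pose at the moment of the call.
- job_done(): hands the job in; it is judged then, once.
The state is a dict: "clock": time; "joints": joint angles; "joint_vel": joint speeds; "joint_efforts": joint torques, N m; "position": TCP position; "ee_rot": TCP orientation; "contact_force": force on the tool from outside, world axes, zero at the start; "wrist_torque": the same for the moment, N m; "gripper_width": finger opening in mm; "grasp_force": force on a finger pad.
Only numpy, scipy, OpenCV 4.12 (cv2) and the standard library are available. Lean on these libraries where they do the work, as an engineer would, in place of code of your own. Each camera call takes 0.05 s, during which the arm holds its last target. There are 200 camera calls.

TASK

Get the culture dishes ready for the side-view silhouette gauge: slacken the clamp on its carriage and draw the carriage fully out to the loading end, away from the camera and back light, then balance every culture dish, centred, level and right way up, on a white dome of its own. Then slide the carriage gently fully home between the camera and the back light with the dishes still balanced, and tighten the clamp firmly. Leave the tube block, the reagent pot and the tip box where they stand.

Things in the scene. Friction and masses are not known exactly. Their poses are not given: they have to be found in the camera images.
- dish1: lidded round culture dish (clear plastic, dark red agar inside): a closed disc 52 mm across and 12 mm tall, 30 g, flat underside and flat top, starts flat on the bench. There are two or three (absent ones read None), all alike. Origin: centre of the underside; z points out of the lid
- dish2: lidded round culture dish (clear plastic, dark red agar inside): a closed disc 52 mm across and 12 mm tall, 30 g, flat underside and flat top, starts flat on the bench. There are two or three (absent ones read None), all alike. Origin: centre of the underside; z points out of the lid
- dish3: lidded round culture dish (clear plastic, dark red agar inside): a closed disc 52 mm across and 12 mm tall, 30 g, flat underside and flat top, starts flat on the bench. There are two or three (absent ones read None), all alike. Origin: centre of the underside; z points out of the lid
- rig: the fixed gauge: a low dark channel rail (50 mm wide, 14 mm tall, 63 cm long) along its y, with a camera and a back light beside its -y half; the +y half is open: that is the loading end. Origin on the bench under the middle of the rail, z up
- backlight (a point): middle of the top edge of the flat back light on the rail's near side, 80 mm above the bench: an upright panel 210 mm long in the rig's y and 22 mm thick, 160 mm from the middle of the rail. Opposite it, on the far side, stands the camera: its black lens (76 mm across, top 86 mm above the bench) begins 170 mm from the middle of the rail
- carriage (a joint): the grey metal carriage on the rail (deck 72 x 345 mm, top 24 mm above the bench), in m: 0 = drawn fully out to the +y stop (loading end), 0.22 = fully home at the -y stop, domes between camera and back light; it moves along the rig's -y as it grows. Slack, about 2 N moves it and it stays where left; clamped tight it holds 20 N or more. It starts clamped at home
- crown1 (a point): the crown (highest point) of white dome 1 of 3 on the carriage (3 is next to the clamp), 36 mm above the bench and 12 mm above the deck; axes as the rig. A dome (53 mm across, curved to a radius of 35 mm) touches a dish at one point only; the domes stand 80 mm apart along the rig's y. A dish set within 3 mm of the crown stays nearly level; far off centre it tips on to the deck
- crown2 (a point): the crown (highest point) of white dome 2 of 3 on the carriage (3 is next to the clamp), 36 mm above the bench and 12 mm above the deck; axes as the rig. A dome (53 mm across, curved to a radius of 35 mm) touches a dish at one point only; the domes stand 80 mm apart along the rig's y. A dish set within 3 mm of the crown stays nearly level; far off centre it tips on to the deck
- crown3 (a point): the crown (highest point) of white dome 3 of 3 on the carriage (3 is next to the clamp), 36 mm above the bench and 12 mm above the deck; axes as the rig. A dome (53 mm across, curved to a radius of 35 mm) touches a dish at one point only; the domes stand 80 mm apart along the rig's y. A dish set within 3 mm of the crown stays nearly level; far off centre it tips on to the deck
- pull_grip (a point): middle of the upright black pull fixed 10 mm from the end of the carriage's deck at +y, for sliding it: a plate 50 mm long in the rig's x, 12 mm thick in y, from the deck up to 64 mm above the bench; this point is 50 mm above the bench
- clamp (a joint): the clamp's wing knob on the carriage, in rad: 0 = fully slack, grows clockwise seen from above (clockwise tightens), stop at 2.6 = fully tight. It bites from about 1.1 and stiffens to about 0.25 N m at the tight end; stays where it is left. At the start it is tight (2.2 to 2.6)
- clamp_grip (a point): on the knob's upright axis, where to grip its wing: 59 mm above the bench (wing's top 66 mm, lower edge 38 mm, above a round hub 24 mm across). The wing is 50 mm long, 14 mm thick; its long way is this point's x axis (the rig's x at joint value 0). The axis is 65 mm from the pull and 80 mm from the nearest dome, along the carriage
- tubes: bystander: white foam block with red-capped blood tubes, 85 x 130 x 86 mm; origin under its centre
- reagent: bystander: white screw-capped reagent pot, 58 mm across, 115 mm tall; origin under its centre
- tips: bystander: blue pipette-tip box with a clear lid, 85 x 115 x 68 mm; origin under its centre

How it is judged (in metres and radians):
On the way, in this order (a step that is already met when the one before it is completed fails the run):
1. the clamp is slack and the carriage is drawn fully out to the loading end (value of joint carriage below 0.012 m and value of joint clamp below 1 rad), for 0.2 s.
2. with the carriage at the loading end, every dish is balanced on a dome, untouched by the gripper (value of joint carriage below 0.03 m and (distance between dish1 and crown1 below 0.008 m or distance between dish1 and crown2 below 0.008 m or distance between dish1 and crown3 below 0.008 m) and angle between each of dish1, dish2, dish3's own z axis and vertical below 0.2 rad and (distance between dish2 and crown1 below 0.008 m or distance between dish2 and crown2 below 0.008 m or distance between dish2 and crown3 below 0.008 m) and (distance between dish3 and crown1 below 0.008 m or distance between dish3 and crown2 below 0.008 m or distance between dish3 and crown3 below 0.008 m) and contact force between the fingers and dish1 below 0.1 N and contact force between the fingers and dish2 below 0.1 N and contact force between the fingers and dish3 below 0.1 N), for 0.5 s.
At the end, for the whole second after the job is handed in: Every dish lies right way up, at rest, on a dome: the centre of its underside within 8 mm of the crown and its axis within 0.2 rad (11 degrees) of upright; the carriage is within 7 mm of its home stop and the clamp is turned to at least 2.1 rad of its 2.6; the bystanders stand where they were ((distance between dish1 and crown1 below 0.008 m or distance between dish1 and crown2 below 0.008 m or distance between dish1 and crown3 below 0.008 m) and angle between each of dish1, dish2, dish3's own z axis and vertical below 0.2 rad and (distance between dish2 and crown1 below 0.008 m or distance between dish2 and crown2 below 0.008 m or distance between dish2 and crown3 below 0.008 m) and (distance between dish3 and crown1 below 0.008 m or distance between dish3 and crown2 below 0.008 m or distance between dish3 and crown3 below 0.008 m) and linear speed of each of dish1, dish2, dish3 below 0.02 m/s and value of joint carriage above 0.213 m and value of joint clamp above 2.1 rad); the robot touches nothing.
It fails at once if the tube block is shifted by more than 2 cm or toppled (distance of tubes from where it was at the start of the episode above 0.02 m or angle between tubes's own z axis and vertical above 0.3 rad).
It fails at once if the reagent pot is shifted by more than 2 cm or toppled (distance of reagent from where it was at the start of the episode above 0.02 m or angle between reagent's own z axis and vertical above 0.3 rad).
It fails at once if the tip box is shifted by more than 2 cm or toppled (distance of tips from where it was at the start of the episode above 0.02 m or angle between tips's own z axis and vertical above 0.3 rad).
Of dish1, dish2, dish3 only 2 to 3 are there at a start; the rules pass over those that are not, and their reading is None.
At some moment in a run one of dish1, dish2, dish3 may be knocked a few centimetres aside while the robot is not near it.
Once in a run the grip may slacken for a moment while it holds something.
It also fails if it takes over 210 s, if anything falls off the work surface, if the arm or the gripper's body presses on something with over 40 N, if the wrist force passes 120 N, or if a joint passes its speed limit or range.

## Working session

There is one attempt and no reset: what is moved stays moved. The work goes in short steps, Python scripts to look and compute and a tool call to move; the robot and the scene stay as the last step left them, time stands still between calls to the robot, and variables do not carry over. Pictures are saved under pics/ and viewed, at most 14 in all, crops included, and the job is handed in when it is done.

Besides the shell and the picture viewer there is one more tool, called after "Call:" as a command line: name --argument value ..., lists and objects as JSON in quotes. send_rows: Moves the arm, as the interface text tells. Its arguments: {"type":"object","properties":{"series":{"type":"array"}},"required":["series"]}

```bash
ls; mkdir -p pics; python3 - <<'E'
from bench import monitor,get_image,camera_info
import cv2
print(monitor.read_state())
for n in ["scene","side"]:
    im=get_image(n); cv2.imwrite(f"pics/{n}0.png",im[:,:,::-1]); 
for n in ["scene","side","wrist"]: print(n,camera_info(n))
E
```

```text
pics
{'clock': 0.0, 'joints': array([ 1.44259146e+00,  3.85510898e-01,  6.65671779e-03, -4.95646721e-04,
       -1.19400823e+00, -2.58630717e-01]), 'joint_vel': array([ 0.00202474, -0.00014234,  0.00040898,  0.00139158, -0.00143442,
        0.00117507]), 'joint_efforts': array([ 2.10253957e-04, -3.92291522e+01,  1.88397521e+01,  4.18630421e+00,
       -4.63729579e-03,  1.06204592e-07]), 'position': array([235.53353502, 578.2984063 , 230.26173509]), 'ee_rot': array([ 9.81334894e-01, -1.92303680e-01, -1.62534880e-04,  1.04585812e-03]), 'contact_force': array([-0.1513012 ,  0.11311546, -0.71305036]), 'wrist_torque': array([-0.0448766 , -0.01631013, -0.01299462]), 'grasp_force': 0.0, 'gripper_width': 85.29674892531985}
scene {'intrinsics': array([[448.34979091,   0.        , 322.79905998],
       [  0.        , 448.34979091, 240.83385366],
       [  0.        ,   0.        ,   1.        ]]), 'dist_coeffs': array([-0.00761159,  0.        ,  0.        ,  0.        ,  0.        ]), 'R': array([[-0.73335423,  0.67970789, -0.01373875],
       [ 0.36701007,  0.37880392, -0.84959473],
       [-
[... 345 characters left out ...]
  ,  0.        ]), 'R': array([[ 0.86091366, -0.50863218, -0.01099918],
       [-0.25615028, -0.41467906, -0.87317141],
       [ 0.43956195,  0.75454264, -0.48728914]]), 't': array([-455.35250508,  187.97252148, 1099.87883822])}
wrist {'intrinsics': array([[399.83466511,   0.        , 323.53335764],
       [  0.        , 399.83466511, 242.24616026],
       [  0.        ,   0.        ,   1.        ]]), 'dist_coeffs': array([-0.07437395,  0.        ,  0.        ,  0.        ,  0.        ]), 'R': array([[-0.37640077, -0.92645641,  0.00099115],
       [-0.88561465,  0.36012131,  0.29325645],
       [-0.27204625,  0.10950417, -0.9560333 ]]), 't': array([623.53452648, -37.76773835, 380.01040971])}
```

View pics/scene0.png

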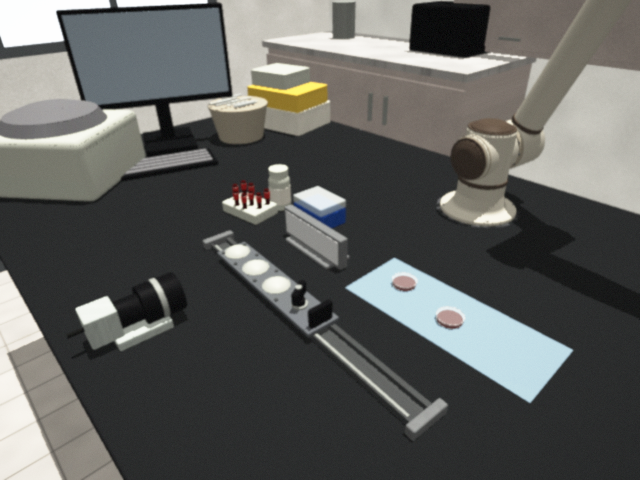

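View pics/side0.png

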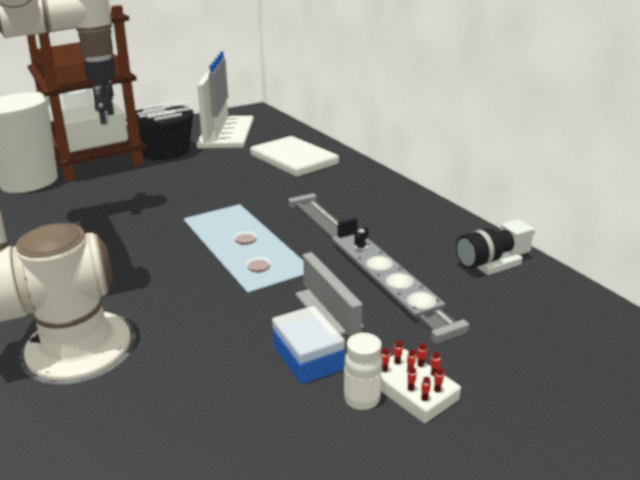

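Scene: two dishes at (404,282) and (450,318), domes at (237,251), (256,267) and (276,285), knob at (299,293), pull at (320,313). Side: dishes at (246,238) and (259,265), domes at (379,262), (399,281) and (422,301), knob at (361,238), pull at (347,228).

```bash
cat > h.py <<'E'
import cv2,numpy as np
from bench import monitor,get_image,camera_info
from scipy.spatial.transform import Rotation as Rot
def cast(ci,uv,z):
    p=cv2.undistortPoints(np.array([[uv]],float),ci["intrinsics"],ci["dist_coeffs"])[0,0]
    d=ci["R"].T@np.array([p[0],p[1],1]); c=-ci["R"].T@ci["t"]
    return c+d*(z-c[2])/d[2]
def proj(ci,X):
    return cv2.projectPoints(np.array([X],float),cv2.Rodrigues(ci["R"])[0],ci["t"],ci["intrinsics"],ci["dist_coeffs"])[0][0,0]
def blobs(m,amin,amax=1e9):
    n,l,s,c=cv2.connectedComponentsWithStats(m.astype(np.uint8))
    return [(s[i,4],c[i],s[i,:4]) for i in range(1,n) if amin<s[i,4]<amax]
def tool(s=None):
    s=s or monitor.read_state(); return s["position"],Rot.from_quat(s["ee_rot"])
def delta(target,yaw_x=None):
    "shift in tool axes to target"
    p,R=tool(); return R.inv().apply(np.array(target)-p)
E
python3 - <<'E'
from h import *
for n in ["scene","side"]:
    im=cv2.imread(f"pics/{n}0.png").astype(int); b,g,r=im[...,0],im[...,1],im[...,2]
    ci=camera_info(n)
    for a,c,s in blobs((r-g>20)&(r>100),40,800):
        print(n,"red",a,c.round(1),s,cast(ci,c,8).round(1))
    for a,c,s in blobs((r>190)&(g>190)&(abs(r-b)<40),80,900):
        print(n,"white",a,c.round(1),s,cast(ci,c,29).round(1))
E
```

```text
scene red 168 [247.1 197.2] [233 192  29  12] [ 426.8 -483.4    8. ]
scene red 197 [404.1 281.9] [394 276  21  13] [420.5  80.8   8. ]
scene red 272 [449.9 317.8] [438 311  24  16] [446.9 210.3   8. ]
scene white 463 [155.2   2.2] [117   0  90   7] [-2903.6 -8178.2    29. ]
scene white 576 [374.7  19.1] [335   0  72  37] [-3222.  -3230.3    29. ]
scene white 175 [536.7  69.4] [530  60  17  25] [-1757.9  -661.2    29. ]
scene white 91 [604.2  74.2] [592  69  23  11] [-1889.3  -334.4    29. ]
scene white 120 [484.  142.9] [473 135  22  17] [-402.7 -217.3   29. ]
scene white 119 [277.7 168.1] [269 165  19   8] [ 261.2 -550.8   29. ]
scene white 613 [319.1 197.7] [295 187  49  23] [ 309.  -304.6   29. ]
scene white 99 [447.  197.3] [441 191  14  14] [ 57.7 -61.4  29. ]
scene white 253 [257.8 207.3] [243 198  33  18] [ 464.1 -375.9   29. ]
scene white 343 [493.7 216.9] [474 208  38  16] [67.8 83.5 29. ]
scene white 260 [236.9 251.2] [225 245  25  13] [ 623.8 -234.5   29. ]
scene white 317 [255.2 266.9] [242 260  27  15] [ 629.9 -155.4   29. ]
scene white 376 [275.7 284.2] [262 276  28  17
[... 944 characters left out ...]
 1640.2   29. ]
side white 753 [234.1 130. ] [212 116  41  28] [724.2 916.4  29. ]
side white 578 [ 89.4 255.9] [ 79 233  21  43] [ 88.8 278.5  29. ]
side white 515 [  5.5 271.9] [  0 247  14  47] [-98.3 309.5  29. ]
side white 512 [ 26.7 267. ] [ 13 247  49  40] [-50.8 305.5  29. ]
side white 105 [510.  258.7] [501 255  20   9] [ 882.6 -224.6   29. ]
side white 305 [379.  262.7] [366 256  27  14] [627.2 -86.   29. ]
side white 349 [399.3 280.5] [386 273  28  16] [ 621.4 -165.9   29. ]
side white 386 [421.2 299.8] [407 292  29  17] [ 615.2 -244.7   29. ]
side white 581 [363.6 343.5] [347 333  34  22] [ 443.5 -297.9   29. ]
side white 177 [359.  365.5] [346 356  30  15] [ 403.9 -342.7   29. ]
```

Call:
send_rows --series '[[[37, 24, 5], [0, 0, 0], 85], [[37, 24, 5], [0, 0, 0], 85], [[37, 24, 5], [0, 0, 0], 85], [[37, 24, 5], [0, 0, 0], 85], [[37, 24, 5], [0, 0, 0], 85], [[37, 24, 5], [0, 0, 0], 85], [[37, 24, 5], [0, 0, 0], 85], [[37, 24, 5], [0, 0, 0], 85]]'

```text
clock: 0.9
position: [437.9, 287.6, 190.9]
ee_rot: [0.981, -0.192, -0.0, 0.0]
contact_force: [-0.0, 0.7, 0.1]
gripper_width: 84.7
grasp_force: 0.0
```

Call:
send_rows --series '[[[37, 24, 5], [0, 0, 0], 85], [[37, 24, 5], [0, 0, 0], 85], [[37, 24, 5], [0, 0, 0], 85], [[37, 24, 5], [0, 0, 0], 85], [[37, 24, 5], [0, 0, 0], 85], [[37, 24, 5], [0, 0, 0], 85], [[37, 24, 5], [0, 0, 0], 85], [[37, 24, 5], [0, 0, 0], 85]]'

```text
clock: 1.7
position: [639.7, -1.8, 150.6]
ee_rot: [0.981, -0.192, -0.0, 0.0]
contact_force: [1.0, 1.2, 0.6]
gripper_width: 84.8
grasp_force: 0.0
```

Call:
send_rows --series '[[[0, 0, 0], [0, 0, 0.14], 85], [[0, 0, 0], [0, 0, 0.14], 85], [[0, 0, 0], [0, 0, 0.14], 85], [[0, 0, 0], [0, 0, 0.14], 85], [[0, 0, 0], [0, 0, 0.14], 85], [[0, 0, 0], [0, 0, 0.14], 85], [[0, 0, 0], [0, 0, 0.14], 85], [[0, 0, 0], [0, 0, 0.14], 85]]'

```text
clock: 2.5
position: [638.8, -0.1, 150.7]
ee_rot: [0.727, -0.686, -0.0, 0.0]
contact_force: [0.3, 1.0, 0.6]
gripper_width: 85.1
grasp_force: 0.0
```

Call:
send_rows --series '[[[0, 0, 0], [0, 0, 0.14], 85], [[0, 0, 0], [0, 0, 0.14], 85], [[0, 0, 0], [0, 0, 0.14], 85], [[0, 0, 0], [0, 0, 0.14], 85], [[0, 0, 0], [0, 0, 0.14], 85], [[0, 0, 0], [0, 0, 0.14], 85], [[0, 0, 0], [0, 0, 0.14], 85], [[0, 0, 0], [0, 0, 0], 85]]'

```text
clock: 3.3
position: [638.8, -0.1, 150.7]
ee_rot: [-0.322, 0.947, 0.0, -0.001]
contact_force: [-0.5, 0.4, 1.3]
gripper_width: 84.9
grasp_force: 0.0
```

```bash
python3 - <<'E'
from h import *
s=monitor.read_state();p,R=tool(s);print(p,R.as_matrix().round(3),s["joints"].round(3),s["contact_force"])
ci=camera_info("wrist");cv2.imwrite("pics/w1.png",get_image("wrist")[:,:,::-1])
for X in [(631,-80.6,36),(637,-1,59),(642,64,50)]: print(proj(ci,X))
np.savez("w1.npz",**ci)
E
```

```text
[ 6.38793297e+02 -1.49340334e-01  1.50690722e+02] [[-0.793 -0.609 -0.001]
 [-0.609  0.793 -0.   ]
 [ 0.001  0.001 -1.   ]] [ 0.253  0.471 -0.065 -0.    -1.036 -1.168] [-0.47262949  0.36762374  1.33014413]
[231.06075551 153.64660613]
[324.41444828 244.26965496]
[396.36007657 302.12336166]
```

View pics/w1.png

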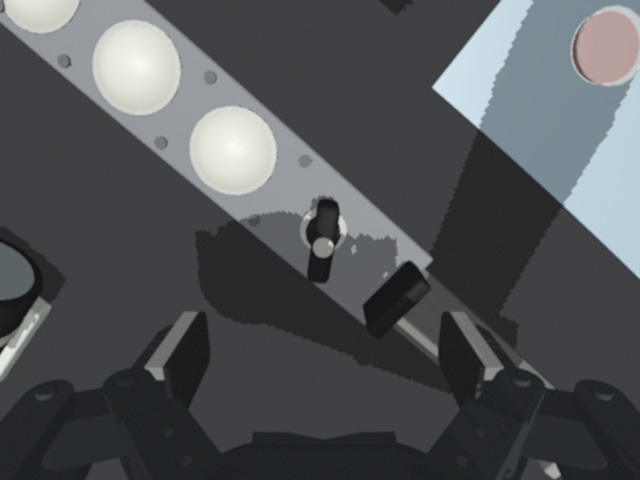

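The knob's wing runs from (327,203) to (318,280) with its axis at about (323,246). Dome 3 is at (233,150), the pull at (397,298).

```bash
python3 - <<'E'
from h import *
ci=dict(np.load("w1.npz"));im=cv2.imread("pics/w1.png").astype(int)
a,b=cast(ci,(327,201),66),cast(ci,(318,281),66);print(a,b,(a+b)/2,np.linalg.norm(a-b),np.arctan2(*(b-a)[1::-1]))
print("axis",cast(ci,(323,246),66),cast(ci,(323,246),70))
for q in blobs((im.min(2)>205),2000): print("dome",q[0],q[1],cast(ci,q[1],30),proj(ci,(631,-80.6,30)))
for q in [(412,264),(428,290),(364,305),(375,333)]: print(cast(ci,q,64))
v=im[195:290,295:350].max(2)<60
for q in blobs(v,100): print(q[0],q[1]+[295,195]); 
n,l=cv2.connectedComponents(v.astype(np.uint8)); 
cs,_=cv2.findContours(v.astype(np.uint8),0,2);c=max(cs,key=cv2.contourArea)+[295,195];print(cv2.minAreaRect(c))
E
```

```text
[613.57517038 -17.19008027  66.        ] [656.45874008   8.98106485  66.        ] [635.01695523  -4.10450771  66.        ] 50.238723973805605 0.5479467771083129
axis [636.65878672  -2.36092377  66.        ] [635.65339157  -3.13340849  70.        ]
dome 4787 [136.27324003  60.36682682] [ 620.45271619 -162.04665192   30.        ] [233.09216615 152.90233407]
dome 4673 [233.57393537 144.15857051] [626.18395345 -83.49763841  30.        ] [233.09216615 152.90233407]
[613.00369016  48.5044869   64.        ]
[619.91439844  68.13273124  64.        ]
[652.43857571  42.59190301  64.        ]
[663.63304606  61.08525903  64.        ]
1047 [324.33142311 221.98280802]
855 [313.67836257 272.63157895]
((322.0311279296875, 221.77874755859375), (45.52360153198242, 32.85373306274414), 87.70938873291016)
```

Call:
send_rows --series '[[[4.7, -0.6, 0], [0, 0, 0], 45], [[0, 0, 0], [0, 0, 0.107], 45], [[0, 0, 25], [0, 0, 0], 45], [[0, 0, 25], [0, 0, 0], 45], [[0, 0, 25], [0, 0, 0], 45], [[0, 0, 16], [0, 0, 0], 45], [[0, 0, 15], [0, 0, 0], 45], [[0, 0, 0], [0, 0, 0], 45]]'

```text
clock: 4.15
position: [633.8, -4.0, 42.8]
ee_rot: [-0.271, 0.963, 0.0, -0.003]
contact_force: [-0.3, -0.3, 0.7]
gripper_width: 45.2
grasp_force: 0.0
```

Call:
send_rows --series '[[[0, 0, 0], [0, 0, 0], 5], [[0, 0, 0], [0, 0, 0], 5], [[0, 0, 0], [0, 0, 0], 5], [[0, 0, 0], [0, 0, 0], 5], [[0, 0, 0], [0, 0, 0], 5], [[0, 0, 0], [0, 0, 0], 5]]'

```text
clock: 4.75
position: [635.9, -2.9, 46.7]
ee_rot: [-0.271, 0.963, 0.0, 0.001]
contact_force: [-3.5, 3.8, 6.6]
gripper_width: 12.6
grasp_force: 61.2
```

Call:
send_rows --series '[[[0, 0, 0], [0, 0, -0.14], 5], [[0, 0, 0], [0, 0, -0.14], 5], [[0, 0, 0], [0, 0, -0.14], 5], [[0, 0, 0], [0, 0, -0.14], 5], [[0, 0, 0], [0, 0, -0.14], 5], [[0, 0, 0], [0, 0, -0.14], 5], [[0, 0, 0], [0, 0, -0.14], 5], [[0, 0, 0], [0, 0, -0.14], 5]]'

```text
clock: 5.55
position: [637.6, -3.6, 46.7]
ee_rot: [0.743, -0.67, 0.002, -0.002]
contact_force: [1.6, 0.3, 2.5]
gripper_width: 12.5
grasp_force: 60.7
```

Call:
send_rows --series '[[[0, 0, 0], [0, 0, -0.14], 5], [[0, 0, 0], [0, 0, -0.14], 5], [[0, 0, 0], [0, 0, -0.14], 5], [[0, 0, 0], [0, 0, -0.14], 5], [[0, 0, 0], [0, 0, -0.14], 5], [[0, 0, 0], [0, 0, -0.14], 5], [[0, 0, 0], [0, 0, -0.14], 5], [[0, 0, 0], [0, 0, -0.14], 5]]'

```text
clock: 6.35
position: [638.9, -2.5, 46.7]
ee_rot: [0.985, -0.173, 0.004, -0.001]
contact_force: [3.1, 3.9, 1.8]
gripper_width: 12.5
grasp_force: 60.4
```

```bash
python3 - <<'E'
from h import *
s=monitor.read_state();p,R=tool(s);print(p,R.as_matrix().round(3),s["joints"].round(3),s["contact_force"],s["wrist_torque"],s["gripper_width"])
E
```

```text
[638.91376397  -2.53475387  46.69914404] [[ 0.94  -0.34   0.007]
 [-0.341 -0.94   0.002]
 [ 0.007 -0.004 -1.   ]] [ 0.249  0.579 -0.176  0.    -0.808  0.974] [3.13280627 3.93167547 1.78399177] [ 1.25918861 -0.55640747 -0.08561364] 12.524310529253363
```

Call:
send_rows --series '[[[-2.7, -9.6, 0], [0, 0, 0], 5], [[-5.4, -19.3, 0], [0, 0, 0], 5], [[-5.4, -19.3, 0], [0, 0, 0], 5], [[-5.4, -19.3, 0], [0, 0, 0], 5], [[-5.4, -19.3, 0], [0, 0, 0], 5], [[-5.4, -19.3, 0], [0, 0, 0], 5]]'

```text
clock: 6.95
position: [646.9, 106.9, 46.7]
ee_rot: [0.984, -0.176, 0.002, -0.0]
contact_force: [4.6, -3.6, 1.5]
gripper_width: 12.4
grasp_force: 60.6
```

Call:
send_rows --series '[[[-5.4, -19.3, 0], [0, 0, 0], 5], [[-5.4, -19.3, 0], [0, 0, 0], 5], [[-5.4, -19.3, 0], [0, 0, 0], 5], [[-5.4, -19.3, 0], [0, 0, 0], 5], [[-5.4, -19.3, 0], [0, 0, 0], 5], [[-2.5, -9, 0], [0, 0, 0], 5], [[0, 0, 0], [0, 0, 0], 5]]'

```text
clock: 7.65
position: [655.1, 217.0, 46.7]
ee_rot: [0.985, -0.175, 0.002, -0.0]
contact_force: [3.1, -0.8, 5.8]
gripper_width: 12.6
grasp_force: 61.1
```

Call:
send_rows --series '[[[-1, -3.5, 0], [0, 0, 0], 5], [[0, 0, 0], [0, 0, 0], 5], [[0, 0, 0], [0, 0, 0], 5]]'

```text
clock: 7.95
position: [655.0, 217.2, 46.7]
ee_rot: [0.984, -0.176, 0.001, 0.001]
contact_force: [5.4, -8.2, 5.1]
gripper_width: 12.7
grasp_force: 61.2
```

Call:
send_rows --series '[[[0, 3, 0], [0, 0, 0], 45], [[0, 0, 0], [0, 0, 0], 45], [[0, 0, 0], [0, 0, 0], 45], [[0, 0, -20], [0, 0, 0], 45], [[0, 0, -40], [0, 0, 0], 45], [[0, 0, -40], [0, 0, 0], 45], [[0, 0, -40], [0, 0, 0], 80], [[10, 39, 0], [0, 0, 0], 80]]'

```text
clock: 8.75
position: [652.1, 181.2, 192.0]
ee_rot: [0.985, -0.173, 0.006, -0.004]
contact_force: [0.0, -1.0, -0.2]
gripper_width: 72.3
grasp_force: 0.0
```

Call:
send_rows --series '[[[10, 39, 0], [0, 0, 0], 80], [[10, 39, 0], [0, 0, 0], 80], [[10, 39, 0], [0, 0, 0], 80], [[0, 0, 0], [0, 0, 0.14], 80], [[0, 0, 0], [0, 0, 0.14], 80], [[0, 0, 0], [0, 0, 0.14], 80], [[0, 0, 0], [0, 0, 0.14], 80], [[0, 0, 0], [0, 0, 0.14], 80]]'

```text
clock: 9.55
position: [635.7, 56.8, 184.7]
ee_rot: [0.863, -0.505, -0.001, 0.0]
contact_force: [-0.3, -0.8, -0.5]
gripper_width: 80.1
grasp_force: 0.0
```

Call:
send_rows --series '[[[0, 0, 0], [0, 0, 0.14], 80], [[0, 0, 0], [0, 0, 0.14], 80], [[0, 0, 0], [0, 0, 0.14], 80], [[0, 0, 0], [0, 0, 0.14], 80], [[0, 0, 0], [0, 0, 0.04], 80], [[0, 0, 0], [0, 0, 0], 80]]'

```text
clock: 10.15
position: [635.8, 56.8, 184.7]
ee_rot: [-0.677, 0.736, 0.001, -0.0]
contact_force: [-0.4, 0.6, -0.1]
gripper_width: 80.0
grasp_force: 0.0
```

```bash
cat >> h.py <<'E'
def snap(n,f):
    s=monitor.read_state();ci=camera_info(n);im=get_image(n)[:,:,::-1].copy();cv2.imwrite(f"pics/{f}.png",im);np.savez(f"{f}.npz",**ci)
    p,R=tool(s);print("clk",s["clock"],"tcp",p.round(1),"psi",np.arctan2(R.as_matrix()[1,0],R.as_matrix()[0,0]).round(3),"q",s["joints"].round(2));return ci,im.astype(int)
def domes(ci,im):
    for q in blobs(im.min(2)>190,1000):
        m=q[2]; print("white",q[0],q[1].round(1),m,cast(ci,q[1],27).round(1))
def dishes(ci,im,z=8,amin=150):
    b,g,r=im[...,0],im[...,1],im[...,2]
    for q in blobs((r-g>15)&(r>80),amin): print("red",q[0],q[1].round(1),q[2],cast(ci,q[1],z).round(1))
E
python3 - <<'E'
from h import *
ci,im=snap("wrist","w2");domes(ci,im);dishes(ci,im)
for q in [(631,-80.6,25),(625,-161,25)]: print("pred",(np.array(q)+[16.2,219.4,0]).round(1),proj(ci,np.array(q)+[16.2,219.4,0]))
E
```

```text
clk 10.15 tcp [635.8  56.8 184.7] psi -1.653 q [ 0.34  0.44 -0.02 -0.   -1.11 -0.42]
white 5249 [314.6 114.7] [274  74  82  83] [635.3 -22.7  27. ]
white 10050 [531.3 164.5] [467 124 165 109] [474.   25.1  27. ]
white 8840 [575.7 325.9] [479 258 156 131] [422.8 168.3  27. ]
red 2062 [580.5 218.9] [556 192  50  54] [417.4  76.8   8. ]
red 1397 [538.5 354.2] [515 334  47  41] [443.2 207.    8. ]
pred [647.2 138.8  25. ] [317.36042749 315.80177185]
pred [641.2  58.4  25. ] [316.17766643 223.01663619]
```

View pics/w2.png

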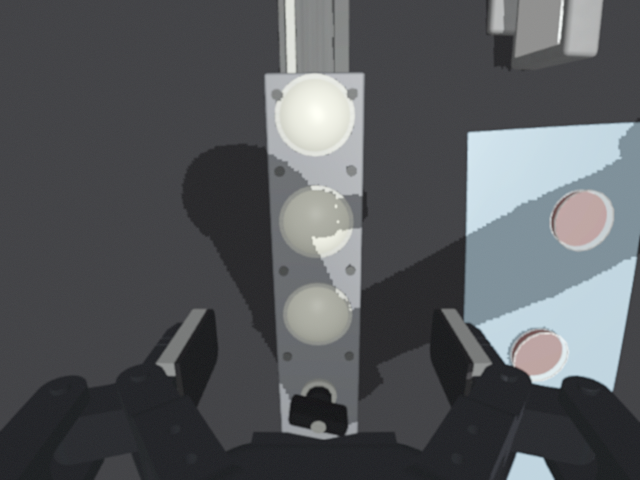

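The carriage is fully out, with domes at (315,115), (316,221) and (318,314) and dishes at (580,219) and (539,354). No third dish shows.

```bash
python3 - <<'E'
from h import *
ci=dict(np.load("w2.npz"))
for q in [(315,115),(316.5,221.5),(318,314.5)]: print("w",cast(ci,q,25).round(1))
for n in ["scene","side"]:
    c,im=snap(n,n+"1")
    for q in blobs((im.min(2)>115)&(np.ptp(im,axis=2)<30),150,700):
        X=cast(c,q[1],25)
        if 600<X[0]<690 and -50<X[1]<170: print(n,q[0],q[1].round(1),q[2],X.round(1))
    dishes(c,im,8,40)
    cv2.imwrite(f"pics/{n}1c.png",cv2.resize(im[200:360,200:440].astype(np.uint8),None,fx=3,fy=3))
E
```

```text
w [635.1 -22.5  25. ]
w [640.8  57.2  25. ]
w [646.6 137.6  25. ]
clk 10.2 tcp [635.9  56.7 184.8] psi -1.652 q [ 0.34  0.44 -0.02 -0.   -1.11 -0.42]
red 182 [312.8   1.7] [290   0  48   6] [-4835.  -6096.1     8. ]
red 53 [392.8  21.7] [388  17  12  12] [-3313.5 -3039.5     8. ]
red 585 [269.1  96. ] [247  84  40  27] [ -319.6 -1369.2     8. ]
red 416 [492.5 125.2] [469 119  47  14] [-670.7 -331.1    8. ]
red 41 [243.5 185.8] [241 182   6   8] [ 389.4 -556.1    8. ]
red 253 [247.4 195.8] [233 185  30  19] [ 420.5 -490.6    8. ]
red 58 [267.2 194.1] [264 188   7  12] [ 372.8 -459.2    8. ]
red 260 [403.9 282.7] [393 276  23  15] [422.9  82.2   8. ]
red 347 [449.5 318.7] [438 310  25  18] [449.6 211.2   8. ]
clk 10.25 tcp [636.   56.6 184.9] psi -1.652 q [ 0.34  0.44 -0.02 -0.   -1.11 -0.42]
red 338 [34.5 19.4] [20  4 35 26] [ 513.2 5201.5    8. ]
red 150 [113.2  12.6] [102   5  25  16] [1194.7 4849.2    8. ]
red 112 [348.1   8.1] [334   5  30   8] [2915.8 3553.2    8. ]
red 113 [124.7  49.4] [120  22  12  53] [ 817.3 2870.4    8. ]
red 366 [36.8 57.5] [26 26 24 60] [ 297.7 3080.2    8. ]
red 790 [102.9  62.6] [87 38 32 44] [ 612.6 2557.1    8. ]
red 56 [102.4  95.1] [99 86  8 16] [ 449.5 1804.5    8. ]
red 77 [128.7 103.6] [124  93  11  23] [ 514.7 1576.3    8. ]
red 1184 [ 48.8 238.6] [ 18 224  65  32] [ 19.  464.1   8. ]
red 124 [244.4 238.9] [237 235  17   9] [439.8 200.9   8. ]
red 181 [258.  265.8] [249 260  19  12] [413.8  71.2   8. ]
red 372 [391.4 353. ] [380 340  24  32] [ 485.6 -324.7    8. ]
red 541 [415.1 361.5] [406 342  22  49] [ 506.7 -365.7    8. ]
red 392 [436.8 368.4] [429 351  17  41] [ 527.1 -400.3    8. ]
red 172 [425.4 386.6] [421 376  10  25] [ 481.4 -425.6    8. ]
```

Call:
send_rows --series '[[[-0.7, 43.8, 0], [0, 0, 0], 84], [[-0.7, 43.8, 0], [0, 0, 0], 84], [[-0.7, 43.8, 0], [0, 0, 0], 84], [[-0.7, 43.8, 10], [0, 0, 0], 84], [[-0.7, 43.8, 20], [0, 0, 0], 84], [[0, 0, 30], [0, 0, 0], 84], [[0, 0, 30], [0, 0, 0], 84], [[0, 0, 0], [0, 0, 0], 84]]'

```text
clock: 11.1
position: [415.6, 76.7, 92.9]
ee_rot: [-0.677, 0.736, 0.001, -0.004]
contact_force: [0.2, -0.8, 0.7]
gripper_width: 84.2
grasp_force: 0.0
```

```bash
python3 - <<'E'
from h import *
ci,im=snap("wrist","w3");dishes(ci,im,8,500);print(proj(ci,(418,78.5,8)),proj(ci,(418,78.5,12)))
E
```

```text
clk 11.1 tcp [415.6  76.7  92.9] psi -1.653 q [ 0.57  0.22 -0.65 -0.   -0.71 -0.65]
red 4558 [319.8 250.6] [282 213  77  76] [417.   76.2   8. ]
red 1710 [300.  421.7] [266 405  66  35] [441.6 201.4   8. ]
[318.43884262 254.40365533] [318.39809916 256.55720116]
```

View pics/w3.png

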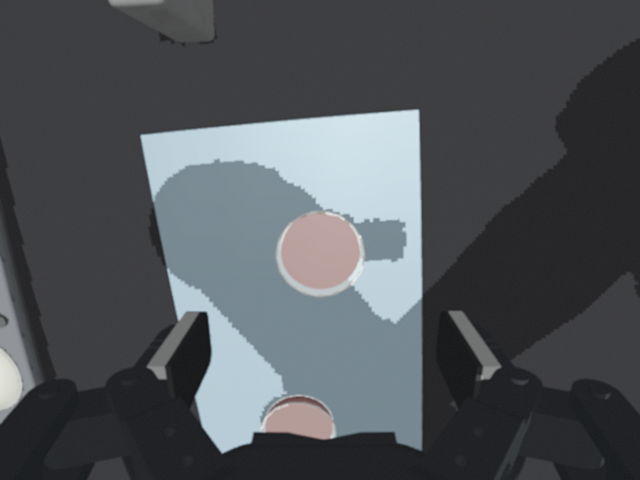

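Call:
send_rows --series '[[[-0.7, -1.4, 0], [0, 0, 0], 84], [[0, 0, 25], [0, 0, 0], 84], [[0, 0, 25], [0, 0, 0], 84], [[0, 0, 25], [0, 0, 0], 84], [[0, 0, 8], [0, 0, 0], 84], [[0, 0, 0], [0, 0, 0], 84], [[0, 0, 0], [0, 0, 0], 84]]'

```text
clock: 11.85
position: [421.0, 79.0, 13.4]
ee_rot: [-0.677, 0.736, -0.0, 0.001]
contact_force: [-0.6, -0.2, -1.2]
gripper_width: 84.1
grasp_force: 0.0
```

```bash
python3 - <<'E'
from h import *
for i in range(3):
    ci,im=snap("wrist",f"w4{i}");dishes(ci,im,8,500);print(proj(ci,(417,77.5,8)))
cv2.imwrite("pics/w4.png",im)
E
```

```text
clk 11.85 tcp [421.   79.   13.4] psi -1.653 q [ 0.57  0.37 -0.73  0.   -0.47 -0.65]
red 9304 [332.1 303.3] [276 252 114 104] [416.9  75.7   8. ]
[332.23261601 307.21073086]
clk 11.9 tcp [421.   79.   13.6] psi -1.654 q [ 0.57  0.37 -0.73  0.   -0.47 -0.65]
red 9288 [332.1 303. ] [276 251 114 105] [416.9  75.7   8. ]
[332.21047444 306.96071606]
clk 11.95 tcp [420.9  79.   13.6] psi -1.654 q [ 0.57  0.37 -0.73  0.   -0.47 -0.65]
red 9285 [331.8 303.2] [275 252 115 104] [416.9  75.7   8. ]
[331.90556937 307.07930982][ WARN:0@2.381] global loadsave.cpp:1063 imwrite_ Unsupported depth image for selected encoder is fallbacked to CV_8U.
```

View pics/w4.png

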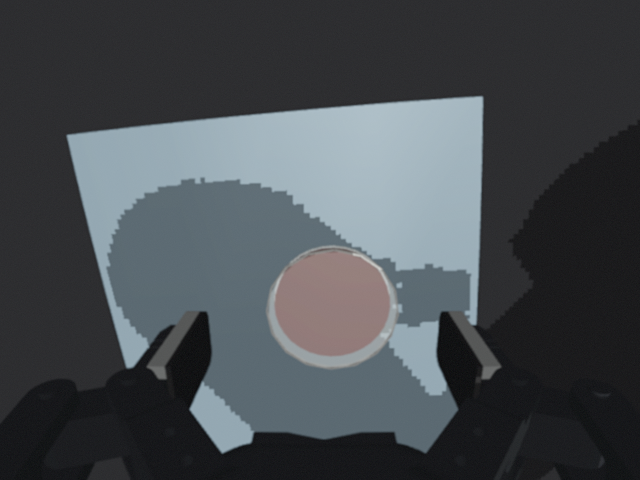

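The dish outline spans x 267–397, y 245–367, centred at about (332,306). That is 4 mm off the finger centre line at column 324, so I shift before closing.

Call:
send_rows --series '[[[2.3, 3.9, 0], [0, 0, 0], 84], [[0, 0, 5], [0, 0, 0], 84], [[0, 0, 5], [0, 0, 0], 84], [[0, 0, 0], [0, 0, 0], 84], [[0, 0, 0], [0, 0, 0], 84]]'

```text
clock: 12.5
position: [415.6, 76.3, 2.0]
ee_rot: [-0.677, 0.736, 0.0, -0.0]
contact_force: [-0.2, -0.4, 0.9]
gripper_width: 84.2
grasp_force: 0.0
```

Call:
send_rows --series '[[[0, 0, 0], [0, 0, 0], 60], [[0, 0, 0], [0, 0, 0], 60], [[0, 0, 0], [0, 0, 0], 54], [[0, 0, 0], [0, 0, 0], 54], [[0, 0, 0], [0, 0, 0], 44], [[0, 0, 0], [0, 0, 0], 44], [[0, 0, 0], [0, 0, 0], 44], [[0, 0, 0], [0, 0, 0], 44]]'

```text
clock: 13.3
position: [415.9, 76.5, 3.1]
ee_rot: [-0.677, 0.736, -0.0, 0.0]
contact_force: [-1.4, 0.1, 9.0]
gripper_width: 48.3
grasp_force: 60.4
```

```bash
python3 - <<'E'
from h import *
ci,im=snap("wrist","w5");dishes(ci,im,8,500)
E
```

```text
clk 13.3 tcp [415.9  76.5   3.1] psi -1.653 q [ 0.57  0.39 -0.75  0.   -0.43 -0.65]
red 10195 [323.8 321.7] [264 269 121 107] [415.4  75.8   8. ]
```

Call:
send_rows --series '[[[0, 0, -5], [0, 0, 0], 44], [[0, 0, -10], [0, 0, 0], 44], [[0, 0, -25], [0, 0, 0], 44], [[0, 0, -25], [0, 0, 0], 44], [[0, 0, -15], [0, 0, 0], 44], [[0, 0, 0], [0, 0, 0], 44], [[0, 0, 0], [0, 0, 0], 44]]'

```text
clock: 14.05
position: [415.5, 76.3, 82.5]
ee_rot: [-0.677, 0.736, 0.0, 0.0]
contact_force: [-0.7, 0.1, -0.1]
gripper_width: 48.6
grasp_force: 62.0
```

```bash
python3 - <<'E'
from h import *
ci,im=snap("wrist","w6");dishes(ci,im,88,500);print(monitor.read_state()["gripper_width"])
E
```

```text
clk 14.05 tcp [415.5  76.3  82.5] psi -1.654 q [ 0.57  0.23 -0.67 -0.   -0.67 -0.65]
red 10214 [323.7 321.5] [264 268 121 108] [415.   75.3  88. ]
red 1113 [301.  426.5] [266 414  67  26] [428.9 125.   88. ]
48.91841481066143
```

View pics/w6.png

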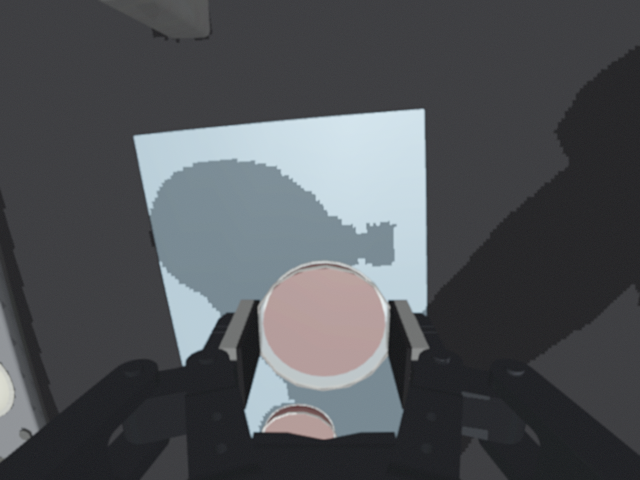

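Dish A is held level and centred at about (324,324) between the pads.

Call:
send_rows --series '[[[0, -15, -20], [0, 0, 0], 44], [[5, -32, -20], [0, 0, 0], 44], [[15, -35, 0], [0, 0, 0], 44], [[15, -35, 0], [0, 0, 0], 44], [[15, -35, 0], [0, 0, 0], 44], [[15, -35, 0], [0, 0, 0], 44], [[10, -30, 0], [0, 0, 0], 44], [[5.4, -10, 0], [0, 0, 0], 44]]'

```text
clock: 14.9
position: [636.8, -23.9, 119.8]
ee_rot: [-0.677, 0.736, 0.001, -0.001]
contact_force: [0.2, 0.5, -0.6]
gripper_width: 48.5
grasp_force: 62.1
```

Call:
send_rows --series '[[[0, 0, 0], [0, 0, 0], 44], [[0, 0, 0], [0, 0, 0], 44]]'

```text
clock: 15.1
position: [633.7, -22.4, 121.0]
ee_rot: [-0.677, 0.736, 0.001, -0.001]
contact_force: [0.0, 0.6, -0.3]
gripper_width: 48.9
grasp_force: 62.1
```

```bash
python3 - <<'E'
from h import *
ci,im=snap("wrist","w7");print(monitor.read_state()["gripper_width"]);z=tool()[0][2]
dishes(ci,im,z+7,500);domes(ci,im)
for X in [(635.1,-22.5),(640.8,57.2),(646.6,137.6)]: print(proj(ci,(*X,25)))
E
```

```text
clk 15.1 tcp [633.7 -22.4 121. ] psi -1.654 q [ 0.22  0.49 -0.11 -0.   -0.97 -0.3 ]
48.47716866003887
red 10261 [323.7 321.5] [263 268 122 108] [633.2 -24.6 128.6]
white 1998 [289.7  87.2] [282   0  16 179] [ 644.4 -117.1   27. ]
white 1722 [540.1  71. ] [527   0  27 144] [ 501.7 -116.2   27. ]
white 17252 [325.7 305.3] [259 200 130 191] [635.1  18.4  27. ]
white 2612 [540.1 259.4] [492 240 137  50] [494.5  -1.6  27. ]
white 4817 [607.1 392.5] [548 345  92 110] [430.8 110.3  27. ]
[320.39555368 245.06429302]
[321.9304041  355.34153361]
[323.15694711 446.07829731]
```

View pics/w7.png

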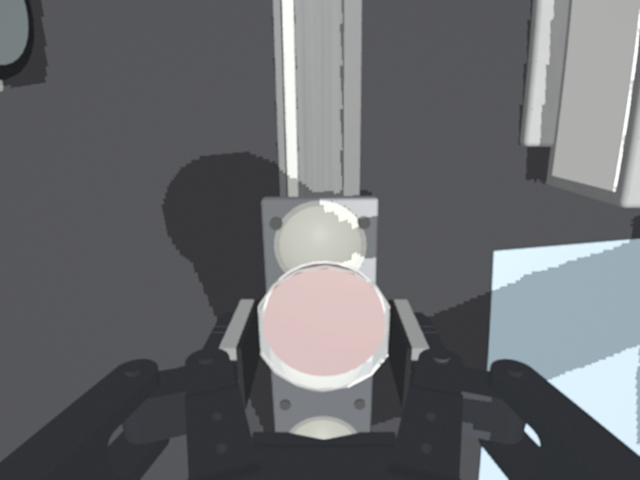

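Call:
send_rows --series '[[[0.7, -2, 0], [0, 0, 0], 44], [[0, 0, 25], [0, 0, 0], 44], [[0, 0, 25], [0, 0, 0], 44], [[0, 0, 18], [0, 0, 0], 44], [[0, 0, 8], [0, 0, 0], 44], [[0, 0, 0], [0, 0, 0], 44], [[0, 0, 0], [0, 0, 0], 44], [[0, 0, 0], [0, 0, 0], 44]]'

```text
clock: 15.95
position: [638.0, -23.1, 47.8]
ee_rot: [-0.677, 0.736, -0.001, 0.001]
contact_force: [-0.2, -0.1, -0.4]
gripper_width: 48.4
grasp_force: 62.1
```

```bash
python3 - <<'E'
from h import *
ci,im=snap("wrist","w8");s=monitor.read_state();print(s["gripper_width"],s["contact_force"]);z=tool()[0][2]
dishes(ci,im,z+2,500);print(proj(ci,(635.1,-22.5,z+2)), delta((635.6,-23.3,39)))
E
```

```text
clk 15.95 tcp [638.  -23.1  47.8] psi -1.653 q [ 0.22  0.58 -0.17  0.   -0.82 -0.3 ]
48.505757913191225 [ 0.22361802  0.09959317 -0.42847887]
red 10235 [323.7 321.5] [264 268 121 108] [637.8 -22.3  49.7]
[330.32628466 320.56303862] [0.28630252 2.33001538 8.68264307]
```

Call:
send_rows --series '[[[0.3, 2.3, 4], [0, 0, 0], 44], [[0, 0, 0], [0, 0, 0], 44], [[0, 0, 0], [0, 0, 0], 44], [[0, 0, 0], [0, 0, 0], 44]]'

```text
clock: 16.4
position: [634.9, -23.5, 42.4]
ee_rot: [-0.677, 0.736, -0.0, 0.0]
contact_force: [1.1, -0.2, 0.5]
gripper_width: 48.6
grasp_force: 62.1
```

Call:
send_rows --series '[[[0, -0.5, 1], [0, 0, 0], 44], [[0, 0, 1], [0, 0, 0], 44], [[0, 0, 0], [0, 0, 0], 44], [[0, 0, 0], [0, 0, 0], 44]]'

```text
clock: 16.8
position: [635.3, -23.6, 40.2]
ee_rot: [-0.677, 0.736, 0.0, -0.0]
contact_force: [0.2, -0.3, -0.8]
gripper_width: 48.9
grasp_force: 62.1
```

Call:
send_rows --series '[[[0, 0, 0.7], [0, 0, 0], 44], [[0, 0, 0], [0, 0, 0], 44], [[0, 0, 0], [0, 0, 0], 44]]'

```text
clock: 17.1
position: [635.4, -23.5, 39.6]
ee_rot: [-0.677, 0.736, 0.0, -0.0]
contact_force: [0.4, -1.3, -0.6]
gripper_width: 48.8
grasp_force: 62.1
```

Call:
send_rows --series '[[[0, 0, 0.7], [0, 0, 0], 44], [[0, 0, 0], [0, 0, 0], 44], [[0, 0, 0], [0, 0, 0], 44]]'

```text
clock: 17.4
position: [635.5, -23.5, 39.2]
ee_rot: [-0.677, 0.736, -0.0, 0.0]
contact_force: [0.1, 0.5, 1.4]
gripper_width: 49.1
grasp_force: 62.2
```

Call:
send_rows --series '[[[0, 0, 0.6], [0, 0, 0], 44], [[0, 0, 0], [0, 0, 0], 44], [[0, 0, 0], [0, 0, 0], 44]]'

```text
clock: 17.7
position: [635.5, -23.5, 39.1]
ee_rot: [-0.677, 0.736, -0.0, 0.0]
contact_force: [-1.9, -0.5, 6.0]
gripper_width: 48.8
grasp_force: 62.6
```

Call:
send_rows --series '[[[0, 0, -0.4], [0, 0, 0], 44], [[0, 0, 0], [0, 0, 0], 52], [[0, 0, 0], [0, 0, 0], 56], [[0, 0, 0], [0, 0, 0], 62], [[0, 0, 0], [0, 0, 0], 72], [[0, 0, 0], [0, 0, 0], 82], [[0, 0, 0], [0, 0, 0], 84]]'

```text
clock: 18.4
position: [635.4, -23.5, 38.6]
ee_rot: [-0.677, 0.736, 0.0, -0.0]
contact_force: [0.1, 0.3, -0.1]
gripper_width: 84.0
grasp_force: 0.0
```

```bash
python3 - <<'E'
from h import *
ci,im=snap("wrist","w9");s=monitor.read_state();print(s["gripper_width"],s["contact_force"])
dishes(ci,im,41,500);print(proj(ci,(635.1,-22.5,41)))
E
```

```text
clk 18.4 tcp [635.4 -23.5  38.6] psi -1.654 q [ 0.22  0.59 -0.18  0.   -0.8  -0.3 ]
84.0133216044224 [ 0.63743501 -0.32752918  0.05133929]
red 10313 [323.8 322.4] [264 269 121 108] [635.  -22.6  41. ]
[323.6262241 322.5766845]
```

View pics/w9.png

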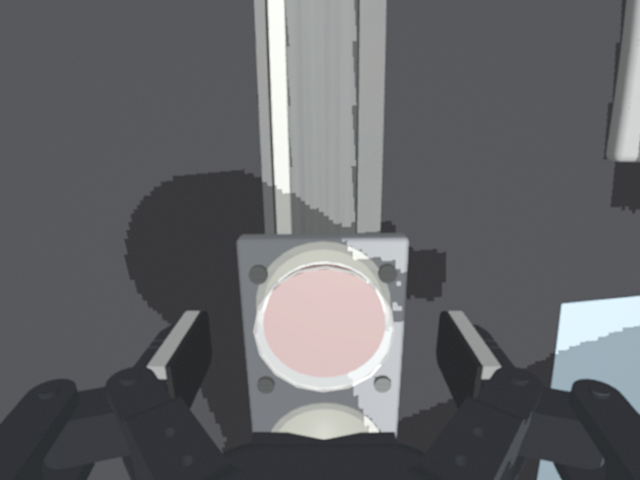

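Call:
send_rows --series '[[[0, 0, -15], [0, 0, 0], 84], [[0, 0, -35], [0, 0, 0], 84], [[0, 0, -35], [0, 0, 0], 84], [[-30.6, 30, 0], [0, 0, 0], 84], [[-30.6, 30, 0], [0, 0, 0], 84], [[-30.6, 30, 0], [0, 0, 0], 84], [[-30.6, 30, 0], [0, 0, 0], 84], [[-30.6, 30, 0], [0, 0, 0], 84]]'

```text
clock: 19.25
position: [497.4, 142.4, 124.0]
ee_rot: [-0.677, 0.736, -0.0, 0.0]
contact_force: [0.2, 0.3, 0.3]
gripper_width: 83.8
grasp_force: 0.0
```

Call:
send_rows --series '[[[-30.6, 30, 0], [0, 0, 0], 84], [[-30.6, 30, 10], [0, 0, 0], 84], [[0, 0, 25], [0, 0, 0], 84], [[0, 0, 20], [0, 0, 0], 84], [[0, 0, 15], [0, 0, 0], 84], [[0, 0, 0], [0, 0, 0], 84], [[0, 0, 0], [0, 0, 0], 84]]'

```text
clock: 19.95
position: [444.1, 207.5, 54.0]
ee_rot: [-0.677, 0.736, -0.0, 0.0]
contact_force: [-0.2, -0.8, 0.5]
gripper_width: 83.8
grasp_force: 0.0
```

```bash
python3 - <<'E'
from h import *
ci,im=snap("wrist","w10");dishes(ci,im,5,500);print(proj(ci,(444,207.5,5)))
E
```

```text
clk 19.95 tcp [444.1 207.5  54. ] psi -1.654 q [ 0.77  0.37 -0.54  0.   -0.65 -0.85]
red 6279 [324.3 271.5] [279 229  92  86] [443.4 207.    5. ]
[323.21464266 272.56581883]
```

Call:
send_rows --series '[[[0.5, 0.6, 0], [0, 0, 0], 84], [[0, 0, 20], [0, 0, 0], 84], [[0, 0, 20], [0, 0, 0], 84], [[0, 0, 6], [0, 0, 0], 84], [[0, 0, 4], [0, 0, 0], 84], [[0, 0, 0], [0, 0, 0], 84], [[0, 0, 0], [0, 0, 0], 84]]'

```text
clock: 20.7
position: [443.7, 207.3, 4.5]
ee_rot: [-0.677, 0.736, -0.0, 0.001]
contact_force: [0.0, 0.8, -0.3]
gripper_width: 84.0
grasp_force: 0.0
```

```bash
python3 - <<'E'
from h import *
ci,im=snap("wrist","w11");dishes(ci,im,5,500);print(proj(ci,(444,207.5,5)),delta((443.4,207,3)))
E
```

```text
clk 20.7 tcp [443.7 207.3   4.5] psi -1.654 q [ 0.77  0.46 -0.58  0.   -0.52 -0.85]
red 10069 [323.5 317.6] [264 266 120 106] [443.4 207.1   5. ]
[322.11962431 318.54856786] [0.3184867  0.28337258 1.50250916]
```

Centred. Close and lift.

Call:
send_rows --series '[[[0, 0, 1], [0, 0, 0], 60], [[0, 0, 0], [0, 0, 0], 60], [[0, 0, 0], [0, 0, 0], 54], [[0, 0, 0], [0, 0, 0], 54], [[0, 0, 0], [0, 0, 0], 44], [[0, 0, 0], [0, 0, 0], 44], [[0, 0, 0], [0, 0, 0], 44], [[0, 0, 0], [0, 0, 0], 44]]'

```text
clock: 21.55
position: [443.3, 206.9, 3.5]
ee_rot: [-0.677, 0.736, -0.0, 0.0]
contact_force: [-1.6, 0.6, 6.9]
gripper_width: 48.8
grasp_force: 60.6
```

Call:
send_rows --series '[[[0, 0, -5], [0, 0, 0], 44], [[0, 0, -15], [0, 0, 0], 44], [[0, 0, -30], [0, 0, 0], 44], [[0, 0, -35], [0, 0, 0], 44], [[0, 0, -30], [0, 0, 0], 44], [[0, 0, 0], [0, 0, 0], 44], [[0, 0, 0], [0, 0, 0], 44]]'

```text
clock: 22.25
position: [443.1, 206.9, 118.2]
ee_rot: [-0.677, 0.736, 0.0, 0.001]
contact_force: [-0.7, -0.3, -1.2]
gripper_width: 48.7
grasp_force: 62.0
```

```bash
python3 - <<'E'
from h import *
ci,im=snap("wrist","w12");z=tool()[0][2];dishes(ci,im,z+2,500);print(delta((640.8,57.2,120)))
E
```

```text
clk 22.25 tcp [443.1 206.9 118.2] psi -1.654 q [ 0.77  0.28 -0.48 -0.   -0.82 -0.85]
red 10193 [323.8 319.4] [264 267 121 107] [442.7 207.3 119.2]
[ 132.18145639 -210.00820005   -2.98039121]
```

Call:
send_rows --series '[[[11, -18, 0], [0, 0, 0], 44], [[22, -35, 0], [0, 0, 0], 44], [[22, -35, 0], [0, 0, 0], 44], [[22, -35, 0], [0, 0, 0], 44], [[22, -35, 0], [0, 0, 0], 44], [[22, -35, 0], [0, 0, 0], 44], [[11.5, -17.4, 0], [0, 0, 0], 44], [[0, 0, 15], [0, 0, 0], 44]]'

```text
clock: 23.1
position: [644.5, 55.2, 101.6]
ee_rot: [-0.676, 0.737, -0.001, 0.0]
contact_force: [0.7, 0.4, -0.4]
gripper_width: 49.0
grasp_force: 62.0
```

Call:
send_rows --series '[[[0, 0, 25], [0, 0, 0], 44], [[0, 0, 20], [0, 0, 0], 44], [[0, 0, 12], [0, 0, 0], 44], [[0, 0, 0], [0, 0, 0], 44], [[0, 0, 0], [0, 0, 0], 44], [[0, 0, 0], [0, 0, 0], 44]]'

```text
clock: 23.7
position: [642.7, 57.7, 46.7]
ee_rot: [-0.677, 0.736, -0.001, 0.001]
contact_force: [-0.3, 0.0, 0.1]
gripper_width: 48.6
grasp_force: 62.0
```

```bash
python3 - <<'E'
from h import *
ci,im=snap("wrist","w13");z=tool()[0][2];dishes(ci,im,z+2,500);print(delta((641.2,56.8,39.5)),monitor.read_state()["gripper_width"])
E
```

```text
clk 23.7 tcp [642.7  57.7  46.7] psi -1.653 q [ 0.34  0.59 -0.15  0.   -0.82 -0.42]
red 14702 [325.3 103.1] [259  34 134 139] [635.2 -23.1  49. ]
red 10252 [323.7 319.6] [264 267 121 107] [642.3  57.5  49. ]
[1.03537509 1.40910193 7.45252522] 48.82840905274473
```

View pics/w13.png

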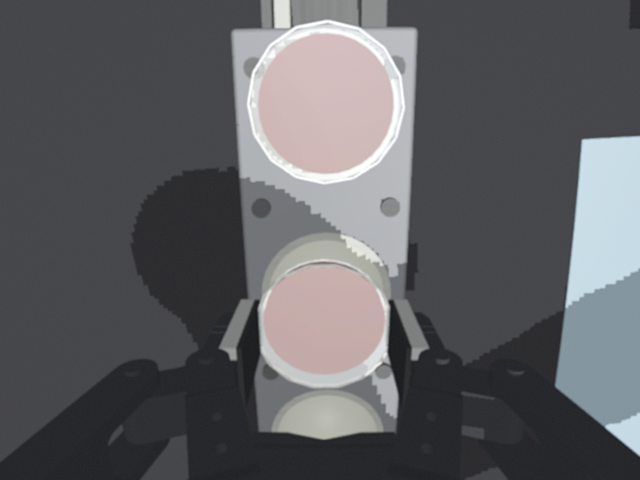

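Dish A sits level on dome 1 at (326,102). Dish B is held over dome 2 at (324,320). Lower with the small correction.

Call:
send_rows --series '[[[1, 1.4, 4], [0, 0, 0], 44], [[0, 0, 1.5], [0, 0, 0], 44], [[0, 0, 0], [0, 0, 0], 44], [[0, 0, 0], [0, 0, 0], 44], [[0, 0, 0], [0, 0, 0], 44]]'

```text
clock: 24.25
position: [640.5, 56.5, 40.4]
ee_rot: [-0.677, 0.736, -0.0, 0.0]
contact_force: [0.5, 0.1, -0.2]
gripper_width: 48.8
grasp_force: 62.0
```

Call:
send_rows --series '[[[-0.2, -0.6, 0.6], [0, 0, 0], 44], [[0, 0, 0], [0, 0, 0], 44], [[0, 0, 0], [0, 0, 0], 44]]'

```text
clock: 24.55
position: [641.1, 56.7, 39.6]
ee_rot: [-0.677, 0.736, -0.0, 0.0]
contact_force: [-0.3, -0.9, -0.1]
gripper_width: 48.6
grasp_force: 62.0
```

Call:
send_rows --series '[[[0, 0, 0.7], [0, 0, 0], 44], [[0, 0, 0], [0, 0, 0], 44], [[0, 0, 0], [0, 0, 0], 44]]'

```text
clock: 24.85
position: [641.2, 56.7, 39.5]
ee_rot: [-0.677, 0.736, -0.0, 0.0]
contact_force: [0.1, 0.7, 4.4]
gripper_width: 48.8
grasp_force: 62.4
```

Call:
send_rows --series '[[[0, 0, -0.3], [0, 0, 0], 44], [[0, 0, 0], [0, 0, 0], 52], [[0, 0, 0], [0, 0, 0], 56], [[0, 0, 0], [0, 0, 0], 62], [[0, 0, 0], [0, 0, 0], 72], [[0, 0, 0], [0, 0, 0], 82], [[0, 0, 0], [0, 0, 0], 84]]'

```text
clock: 25.55
position: [641.0, 56.7, 39.1]
ee_rot: [-0.677, 0.736, 0.0, -0.0]
contact_force: [0.4, 0.6, 0.1]
gripper_width: 84.3
grasp_force: 0.0
```

Call:
send_rows --series '[[[0, 0, -15], [0, 0, 0], 84], [[0, 0, -35], [0, 0, 0], 84], [[0, 0, -35], [0, 0, 0], 84], [[0, 0, -35], [0, 0, 0], 84], [[0, 0, 0], [0, 0, 0], 84], [[0, 0, 0], [0, 0, 0], 84], [[0, 0, 0], [0, 0, 0], 84]]'

```text
clock: 26.25
position: [640.3, 56.5, 158.7]
ee_rot: [-0.677, 0.736, 0.0, -0.001]
contact_force: [0.1, 0.1, -1.0]
gripper_width: 83.7
grasp_force: 0.0
```

```bash
python3 - <<'E'
from h import *
ci,im=snap("wrist","w14");dishes(ci,im,41,500)
for n in ["scene","side"]:
    c,im=snap(n,n+"2");dishes(c,im,41,40)
b=[cv2.imread(f"pics/{n}2.png") for n in ("scene","side")]
cv2.imwrite("pics/both.png",np.hstack([cv2.resize(b[0][220:400,220:480],None,fx=1.5,fy=1.6),cv2.resize(b[1][180:360,220:480],None,fx=1.5,fy=1.6)]))
E
```

```text
clk 26.25 tcp [640.3  56.5 158.7] psi -1.654 q [ 0.34  0.47 -0.04 -0.   -1.06 -0.42]
red 4569 [320.4 113.4] [283  75  75  78] [635.2 -22.9  41. ]
red 3681 [322.4 236. ] [288 203  70  67] [640.6  56.9  41. ]
clk 26.3 tcp [640.2  56.4 158.2] psi -1.654 q [ 0.34  0.47 -0.04 -0.   -1.06 -0.42]
red 337 [311.2  25.1] [288  20  48  11] [-2293.3 -3271.9    41. ]
red 68 [387.3  49. ] [383  43  11  15] [-1665.2 -1729.5    41. ]
red 499 [266.7  95. ] [247  84  36  25] [ -244.2 -1283.9    41. ]
red 379 [493.9 125.3] [474 119  42  14] [-573.7 -277.3   41. ]
red 249 [247.5 195.8] [233 185  30  19] [ 457.  -431.9   41. ]
red 57 [267.2 194.1] [264 188   7  12] [ 412.2 -402.2   41. ]
red 328 [292.6 292.8] [281 285  24  17] [637.8 -19.6  41. ]
red 390 [318.5 313.9] [306 305  26  19] [643.   59.7  41. ]
clk 26.35 tcp [640.3  56.4 158. ] psi -1.654 q [ 0.34  0.47 -0.04 -0.   -1.06 -0.42]
red 373 [37.2 19.8] [20  4 43 26] [ 503.8 4845.7   41. ]
red 111 [116.4  11.2] [109   5  19  14] [1181.  4643.2   41. ]
red 120 [350.5  21.6] [337  19  29   7] [2383.7 2705.9   41. ]
red 103 [124.9  48.2] [120  22  11  52] [ 786.5 2722.4   41. ]
red 483 [39.5 61. ] [26 26 30 66] [ 282.2 2750.6   41. ]
red 573 [106.3  63.8] [93 46 27 33] [ 589.6 2339.9   41. ]
red 62 [131.3  97.8] [128  82   7  30] [ 520.4 1537.1   41. ]
red 52 [102.2  95. ] [98 86  9 16] [ 424.9 1672.    41. ]
red 1138 [ 48.  238.8] [ 18 224  65  32] [ 13.9 394.7  41. ]
red 168 [348.  230.2] [339 225  19  11] [639.4  55.5  41. ]
red 180 [365.3 245.1] [356 240  19  11] [633.6 -24.   41. ]
red 375 [391.4 353.1] [380 340  24  32] [ 460.  -356.7   41. ]
red 535 [415.  361.6] [406 342  22  49] [ 480.2 -395.3   41. ]
red 395 [436.8 368.4] [429 351  17  41] [ 499.6 -428.3   41. ]
red 167 [425.3 386.4] [421 377  10  24] [ 456.5 -452.    41. ]
```

View pics/w14.png

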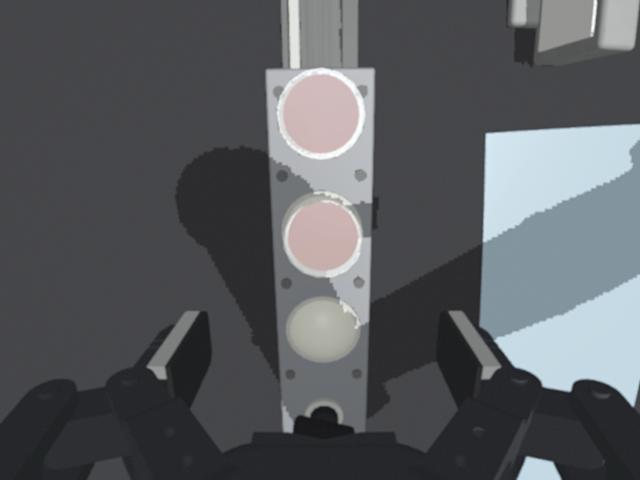

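View pics/both.png

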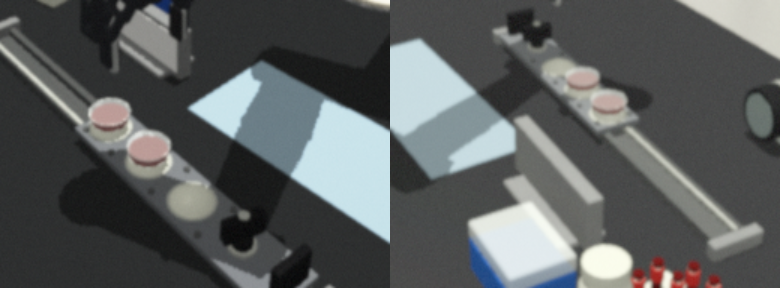

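Both dishes sit level and centred on domes 1 and 2, at (320,113) and (322,237) in the wrist view. Next I grip the knob again.

Call:
send_rows --series '[[[-20, -0.2, 0], [0, 0, 0], 60], [[-40, -0.4, 0], [0, 0, 0], 45], [[-40, -0.4, 0], [0, 0, 0], 40], [[-40, -0.3, 0], [0, 0, 0], 40], [[-21.2, -0.2, 0], [0, 0, 0], 40], [[0, 0, 0], [0, 0, -0.14], 40], [[0, 0, 0], [0, 0, -0.14], 40], [[0, 0, 0], [0, 0, -0.14], 40]]'

```text
clock: 27.2
position: [655.6, 217.9, 158.4]
ee_rot: [0.818, -0.576, -0.0, 0.001]
contact_force: [-0.3, 0.4, -0.9]
gripper_width: 39.9
grasp_force: 0.0
```

Call:
send_rows --series '[[[0, 0, 0], [0, 0, -0.14], 40], [[0, 0, 0], [0, 0, -0.14], 40], [[0, 0, 0], [0, 0, -0.14], 40], [[0, 0, 0], [0, 0, -0.14], 40], [[0, 0, 0], [0, 0, -0.14], 40], [[0, 0, 0], [0, 0, -0.14], 40], [[0, 0, 0], [0, 0, -0.04], 40], [[0, 0, 0], [0, 0, 0], 40]]'

```text
clock: 28.0
position: [655.7, 217.4, 158.6]
ee_rot: [0.984, -0.176, -0.0, 0.0]
contact_force: [-0.1, -0.7, -0.6]
gripper_width: 40.2
grasp_force: 0.0
```

```bash
python3 - <<'E'
from h import *
ci,im=snap("wrist","w15");print(delta((655,217,75)),delta((655,217,47)));print(proj(ci,(655,217,66)))
E
```

```text
clk 28.0 tcp [655.7 217.4 158.6] psi -0.354 q [ 0.55  0.55  0.09 -0.   -1.11  0.66]
[-0.48788791  0.53302738 83.70402105] [ -0.47111454   0.51219813 111.70400828]
[323.37657611 246.55915001]
```

View pics/w15.png

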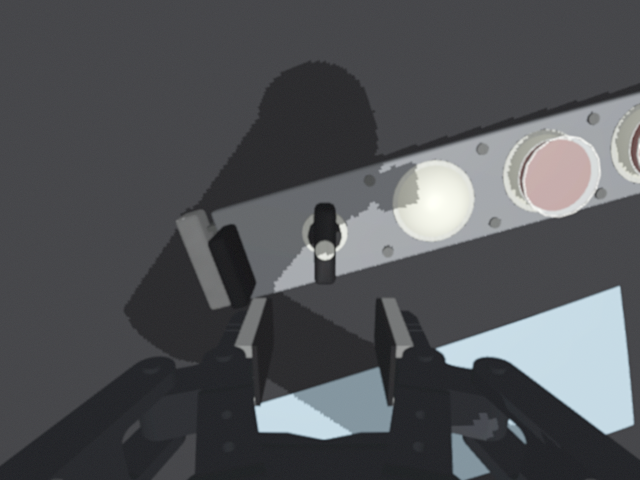

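The wing runs vertically at column 325, rows 203–283, aligned with the pads. Both dishes are still on their domes. Descend.

Call:
send_rows --series '[[[-1, 1.1, 0], [0, 0, 0], 40], [[0, 0, 30], [0, 0, 0], 40], [[0, 0, 30], [0, 0, 0], 40], [[0, 0, 25], [0, 0, 0], 40], [[0, 0, 15], [0, 0, 0], 40], [[0, 0, 11], [0, 0, 0], 40], [[0, 0, 0], [0, 0, 0], 40], [[0, 0, 0], [0, 0, 0], 40]]'

```text
clock: 28.85
position: [655.3, 216.8, 49.2]
ee_rot: [0.984, -0.176, 0.001, -0.0]
contact_force: [-0.8, 1.2, 0.2]
gripper_width: 40.4
grasp_force: 0.0
```

Call:
send_rows --series '[[[0, 0, 0], [0, 0, 0], 24], [[0, 0, 0], [0, 0, 0], 20], [[0, 0, 0], [0, 0, 0], 18], [[0, 0, 0], [0, 0, 0], 16], [[0, 0, 0], [0, 0, 0], 15], [[0, 0, 0], [0, 0, 0], 14], [[0, 0, 0], [0, 0, 0], 13], [[0, 0, 0], [0, 0, 0], 5]]'

```text
clock: 29.65
position: [654.8, 216.7, 48.7]
ee_rot: [0.984, -0.176, 0.0, -0.0]
contact_force: [-0.5, 0.6, 2.2]
gripper_width: 12.4
grasp_force: 59.6
```

Call:
send_rows --series '[[[0, 0, 0], [0, 0, 0], 5], [[0, 0, 0], [0, 0, 0], 5], [[0, 0, 0], [0, 0, 0], 5]]'

```text
clock: 29.95
position: [654.8, 216.7, 48.7]
ee_rot: [0.984, -0.176, 0.0, -0.0]
contact_force: [-0.0, 0.6, 3.8]
gripper_width: 12.5
grasp_force: 59.7
```

```bash
python3 - <<'E'
from h import *
c,im=snap("side","side3");im=im[200:300,300:420];c2=c
b,g,r=im[...,0],im[...,1],im[...,2]
for q in blobs((r-g>15)&(r>80),40): print(q[0],q[1]+[300,200],cast(c,q[1]+[300,200],41).round(1))
p,R=tool();print(R.inv().apply([-.0740*10,-.9973*10,0]))
E
```

```text
clk 29.95 tcp [654.8 216.7  48.7] psi -0.354 q [ 0.55  0.65 -0.03  0.   -0.89  0.66]
158 [348.05063291 230.41139241] [639.   54.7  41. ]
175 [365.34285714 244.94285714] [634.  -23.5  41. ]
[ 2.75935230e+00  9.61219448e+00 -4.59012590e-03]
```

Call:
send_rows --series '[[[0.28, 0.96, 0], [0, 0, 0], 5], [[0.55, 1.92, 0], [0, 0, 0], 5], [[0.83, 2.88, 0], [0, 0, 0], 5], [[1.1, 3.85, 0], [0, 0, 0], 5], [[1.38, 4.8, 0], [0, 0, 0], 5], [[1.38, 4.8, 0], [0, 0, 0], 5], [[1.38, 4.8, 0], [0, 0, 0], 5], [[1.38, 4.8, 0], [0, 0, 0], 5]]'

```text
clock: 30.8
position: [652.6, 186.4, 48.6]
ee_rot: [0.984, -0.176, 0.0, -0.0]
contact_force: [-1.3, 2.1, 4.4]
gripper_width: 12.7
grasp_force: 60.0
```

```bash
cat > chk.py <<'E'
from h import *
import sys
c,im=snap("side","s"+sys.argv[1])
p,R=tool();s=monitor.read_state();print("force",s["contact_force"].round(1),"to go to home along rig:",((p[1]+2.6)/.9973).round(1))
for k,d in (("d2",160),("d1",240)):
    X=np.array([p[0]-.074*d,p[1]-.9973*d,41]);u=proj(c,X)
    x0,y0=int(u[0])-14,int(u[1])-12;t=im[y0:y0+24,x0:x0+28];m=(t[...,2]-t[...,1]>15)&(t[...,2]>80)
    for q in blobs(m,40): print(k,q[0],(cast(c,q[1]+[x0,y0],41)-X).round(1),q[2][2:])
E
python3 chk.py 4
```

```text
clk 30.8 tcp [652.6 186.4  48.6] psi -0.354 q [ 0.52  0.63 -0.06  0.   -0.88  0.7 ]
force [-0.2 -0.6  5.3] to go to home along rig: 188.6
d2 168 [-4.4 -1.5  0. ] [19 11]
d1 177 [-3.4  0.7  0. ] [20 11]
```

Call:
send_rows --series '[[[1.38, 4.8, 0], [0, 0, 0], 5], [[1.38, 4.8, 0], [0, 0, 0], 5], [[1.38, 4.8, 0], [0, 0, 0], 5], [[1.38, 4.8, 0], [0, 0, 0], 5], [[1.38, 4.8, 0], [0, 0, 0], 5], [[1.38, 4.8, 0], [0, 0, 0], 5], [[1.38, 4.8, 0], [0, 0, 0], 5], [[1.38, 4.8, 0], [0, 0, 0], 5]]'

```text
clock: 31.65
position: [649.6, 146.6, 48.6]
ee_rot: [0.984, -0.176, 0.0, -0.0]
contact_force: [-0.6, 1.9, 5.2]
gripper_width: 12.6
grasp_force: 60.1
```

Call:
send_rows --series '[[[1.38, 4.8, 0], [0, 0, 0], 5], [[1.38, 4.8, 0], [0, 0, 0], 5], [[1.38, 4.8, 0], [0, 0, 0], 5], [[1.38, 4.8, 0], [0, 0, 0], 5], [[1.38, 4.8, 0], [0, 0, 0], 5], [[1.38, 4.8, 0], [0, 0, 0], 5], [[1.38, 4.8, 0], [0, 0, 0], 5], [[1.38, 4.8, 0], [0, 0, 0], 5]]'

```text
clock: 32.45
position: [646.7, 106.6, 48.6]
ee_rot: [0.984, -0.176, 0.0, -0.0]
contact_force: [-0.5, 1.8, 6.3]
gripper_width: 12.8
grasp_force: 60.1
```

```bash
python3 chk.py 5
```

```text
clk 32.45 tcp [646.7 106.6  48.6] psi -0.354 q [ 0.41  0.6  -0.12  0.   -0.84  0.81]
force [-0.9 -0.   5. ] to go to home along rig: 108.7
d2 179 [-3.7 -0.3  0. ] [20 12]
d1 210 [-3.4  0.2  0. ] [20 13]
```

Call:
send_rows --series '[[[1.38, 4.8, 0], [0, 0, 0], 5], [[1.38, 4.8, 0], [0, 0, 0], 5], [[1.38, 4.8, 0], [0, 0, 0], 5], [[1.38, 4.8, 0], [0, 0, 0], 5], [[1.38, 4.8, 0], [0, 0, 0], 5], [[1.38, 4.8, 0], [0, 0, 0], 5], [[1.38, 4.8, 0], [0, 0, 0], 5], [[1.38, 4.8, 0], [0, 0, 0], 5]]'

```text
clock: 33.3
position: [643.7, 66.8, 48.6]
ee_rot: [0.984, -0.176, 0.0, -0.0]
contact_force: [-1.1, 2.5, 5.4]
gripper_width: 12.7
grasp_force: 60.1
```

Call:
send_rows --series '[[[1.38, 4.8, 0], [0, 0, 0], 5], [[1.38, 4.8, 0], [0, 0, 0], 5], [[1.38, 4.8, 0], [0, 0, 0], 5], [[1.38, 4.8, 0], [0, 0, 0], 5], [[1.38, 4.8, 0], [0, 0, 0], 5], [[1.38, 4.8, 0], [0, 0, 0], 5], [[1.38, 4.8, 0], [0, 0, 0], 5], [[1.38, 4.8, 0], [0, 0, 0], 5]]'

```text
clock: 34.1
position: [640.8, 26.9, 48.6]
ee_rot: [0.984, -0.176, 0.0, -0.0]
contact_force: [-0.6, 2.4, 5.7]
gripper_width: 12.7
grasp_force: 60.1
```

Call:
send_rows --series '[[[1.38, 4.8, 0], [0, 0, 0], 5], [[1.38, 4.8, 0], [0, 0, 0], 5], [[1.1, 3.85, 0], [0, 0, 0], 5], [[0.83, 2.88, 0], [0, 0, 0], 5], [[0.55, 1.92, 0], [0, 0, 0], 5], [[0.55, 1.92, 0], [0, 0, 0], 5], [[0.28, 0.96, 0], [0, 0, 0], 5], [[0.28, 0.96, 0], [0, 0, 0], 5]]'

```text
clock: 34.9
position: [639.1, 4.0, 48.6]
ee_rot: [0.984, -0.176, 0.0, -0.0]
contact_force: [0.7, 1.7, 5.4]
gripper_width: 12.4
grasp_force: 60.1
```

```bash
python3 chk.py 6
```

```text
clk 34.9 tcp [639.1   4.   48.6] psi -0.354 q [ 0.26  0.58 -0.17  0.   -0.82  0.96]
force [-0.5  0.5  4.6] to go to home along rig: 6.5
d2 215 [-3.1  0.1  0. ] [22 13]
d1 258 [-2.6 -0.3  0. ] [23 15]
```

Call:
send_rows --series '[[[0.28, 0.96, 0], [0, 0, 0], 5], [[0.28, 0.96, 0], [0, 0, 0], 5], [[0.28, 0.96, 0], [0, 0, 0], 5], [[0.28, 0.96, 0], [0, 0, 0], 5], [[0.2, 0.7, 0], [0, 0, 0], 5], [[0.2, 0.7, 0], [0, 0, 0], 5], [[0.2, 0.7, 0], [0, 0, 0], 5], [[0.2, 0.7, 0], [0, 0, 0], 5]]'

```text
clock: 35.75
position: [638.7, -2.5, 48.6]
ee_rot: [0.984, -0.176, 0.0, -0.0]
contact_force: [-0.7, 4.4, 5.0]
gripper_width: 12.6
grasp_force: 60.1
```

Call:
send_rows --series '[[[0.2, 0.7, 0], [0, 0, 0], 5], [[0.2, 0.7, 0], [0, 0, 0], 5], [[0.2, 0.7, 0], [0, 0, 0], 5], [[0, 0, 0], [0, 0, 0], 5], [[0, 0, 0], [0, 0, 0], 5]]'

```text
clock: 36.25
position: [638.7, -2.7, 48.6]
ee_rot: [0.984, -0.176, 0.001, -0.001]
contact_force: [-1.1, 9.8, 7.1]
gripper_width: 12.4
grasp_force: 60.2
```

```bash
python3 chk.py 7
```

```text
clk 36.25 tcp [638.7  -2.7  48.6] psi -0.354 q [ 0.25  0.58 -0.17 -0.   -0.82  0.97]
force [-0.6  9.5  5.8] to go to home along rig: -0.1
d2 231 [-3.6 -1.2  0. ] [22 14]
d1 261 [-3.7 -0.2  0. ] [23 15]
```

Call:
send_rows --series '[[[0, 0, 0], [0, 0, 0.06], 5], [[0, 0, 0], [0, 0, 0.1], 5], [[0, 0, 0], [0, 0, 0.1], 5], [[0, 0, 0], [0, 0, 0.1], 5], [[0, 0, 0], [0, 0, 0.1], 5], [[0, 0, 0], [0, 0, 0.1], 5], [[0, 0, 0], [0, 0, 0.1], 5], [[0, 0, 0], [0, 0, 0.1], 5]]'

```text
clock: 37.1
position: [638.0, -3.3, 48.6]
ee_rot: [0.848, -0.53, -0.0, -0.001]
contact_force: [-2.3, 7.8, 7.4]
gripper_width: 12.6
grasp_force: 60.3
```

```bash
python3 chk.py 8
```

```text
clk 37.1 tcp [638.   -3.3  48.6] psi -1.117 q [ 0.25  0.58 -0.17 -0.   -0.82  0.21]
force [-2.2  6.7  6.9] to go to home along rig: -0.8
d2 234 [-2.8 -0.3  0. ] [22 14]
d1 260 [-2.9  0.8  0. ] [23 15]
```

Call:
send_rows --series '[[[0, 0, 0], [0, 0, 0.1], 5], [[0, 0, 0], [0, 0, 0.1], 5], [[0, 0, 0], [0, 0, 0.1], 5], [[0, 0, 0], [0, 0, 0.1], 5], [[0, 0, 0], [0, 0, 0.1], 5], [[0, 0, 0], [0, 0, 0.1], 5], [[0, 0, 0], [0, 0, 0.1], 5], [[0, 0, 0], [0, 0, 0.1], 5]]'

```text
clock: 37.95
position: [637.0, -2.6, 48.6]
ee_rot: [-0.575, 0.818, 0.001, -0.0]
contact_force: [-5.2, 11.5, 9.3]
gripper_width: 12.5
grasp_force: 60.7
```

Call:
send_rows --series '[[[0, 0, 0], [0, 0, 0.1], 5], [[0, 0, 0], [0, 0, 0.1], 5], [[0, 0, 0], [0, 0, 0.1], 5], [[0, 0, 0], [0, 0, 0.1], 5], [[0, 0, 0], [0, 0, 0.1], 5], [[0, 0, 0], [0, 0, 0.1], 5], [[0, 0, 0], [0, 0, 0.05], 5], [[0, 0, 0], [0, 0, 0], 5]]'

```text
clock: 38.75
position: [636.3, -2.6, 48.6]
ee_rot: [-0.285, 0.959, 0.002, -0.001]
contact_force: [-4.9, 11.3, 10.7]
gripper_width: 13.0
grasp_force: 60.9
```

```bash
python3 chk.py 9; python3 -c "
from h import *
s=monitor.read_state();print(s['wrist_torque'],s['gripper_width'])"
```

```text
clk 38.75 tcp [636.3  -2.6  48.6] psi -2.564 q [ 0.25  0.58 -0.17 -0.   -0.82 -1.24]
force [-5.9 10.8 10.2] to go to home along rig: -0.0
d2 219 [-1.3 -0.2  0. ] [22 14]
d1 246 [-0.5  0.6  0. ] [22 15]
[3.29181662 2.01139459 0.06691035] 12.21289523691349
```

Call:
send_rows --series '[[[0, 0, 0], [0, 0, 0], 20], [[0, 0, 0], [0, 0, 0], 30], [[0, 0, 0], [0, 0, 0], 40], [[0, 0, 0], [0, 0, 0], 40], [[0, 0, -15], [0, 0, 0], 40], [[0, 0, -30], [0, 0, 0], 40], [[0, 0, -35], [0, 0, 0], 40], [[0, 0, -30], [0, 0, 0], 40]]'

```text
clock: 39.6
position: [638.3, -5.3, 159.5]
ee_rot: [-0.285, 0.959, -0.0, 0.0]
contact_force: [0.3, -0.0, 0.8]
gripper_width: 39.8
grasp_force: 0.0
```

Call:
send_rows --series '[[[0, 0, 0], [0, 0, 0], 40], [[0, 0, 0], [0, 0, 0], 40], [[0, 0, 0], [0, 0, 0], 40]]'

```text
clock: 39.9
position: [637.2, -5.1, 156.7]
ee_rot: [-0.285, 0.959, 0.0, -0.001]
contact_force: [0.7, -0.8, -0.3]
gripper_width: 40.0
grasp_force: 0.0
```

```bash
python3 - <<'E'
from h import *
ci,im=snap("wrist","w16");dishes(ci,im,41,400)
print(np.array([636.8,-2.6])-160*np.array([.074,.9973]),np.array([636.8,-2.6])-240*np.array([.074,.9973]))
E
```

```text
clk 39.9 tcp [637.2  -5.1 156.7] psi -2.564 q [ 0.25  0.46 -0.06 -0.   -1.05 -1.24]
red 2271 [22.4 23.2] [ 0  0 50 53] [ 623.6 -237.    41. ]
red 4480 [122.5  87.5] [87 49 72 79] [ 624.5 -163.1   41. ]
[ 624.96  -162.168] [ 619.04  -241.952]
```

View pics/w16.png

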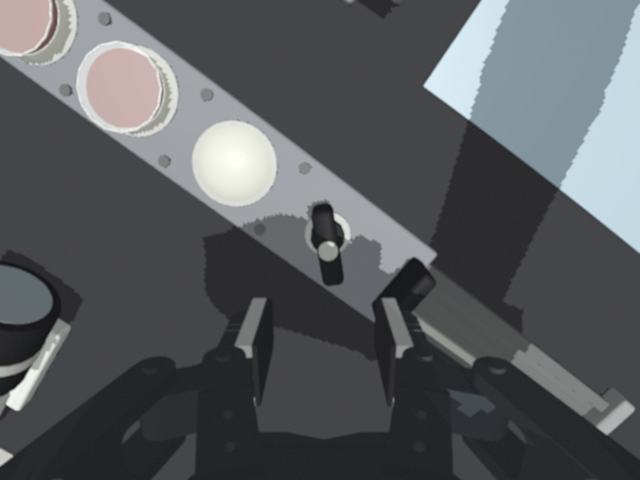

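The dishes are still balanced. The wing runs from (322,207) to (333,283), slightly turned from the pads, so I check its angle.

```bash
python3 - <<'E'
from h import *
ci=dict(np.load("w16.npz"))
a,b=cast(ci,(321.5,203),66),cast(ci,(333,285),66);d=b-a;y=np.arctan2(d[1],d[0]);print(a,b,np.linalg.norm(d),y,"clamp",np.pi-y-.074)
E
```

```text
[614.38547859 -21.55377272  66.        ] [654.62782801  13.31829065  66.        ] 53.249483481232716 0.7140248577227977 clamp 2.3535677958669954
```

```bash
python3 -c "
from bench import job_done
print(job_done())"
```

```text
the job is handed in; nothing more can be done
None
```

The job is handed in: the two dishes I found are balanced level on domes 1 and 2, the carriage is home against its stop, and the clamp is tightened to about 2.35 rad (2.1 needed); I never touched the tube block, reagent pot or tip box, and no verdict came back.

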